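# Scan the dish carrier's label, then lift it off the balance and hold it level

### The arm

A 6-joint arm with a two-finger parallel gripper is mounted at the origin on the work surface. World frame = base frame: x ahead of the robot, y to its left, z up, the work surface at z = 0. Lengths are in mm, angles in degrees, forces in N, time in s.
With the tool pointing down it reaches from about 300 to 775 mm from the base axis. Payload 14.6 kg.
Tool frame: the origin (TCP) lies at the centre of the arm's flange, where the gripper is bolted on; the fingertips stand 199 mm ahead of it and the grasp point (between the pads) lies 180 mm ahead of it; y points along the fingers, z is the direction in which the jaws open and shut, and the axes are right-handed (so a half turn about y gives the same grasp; the last joint's range is limited). The gripper opens to 94 mm and grips with 3 to 60 N. Pads are 16 mm wide; open, the fingers measure 119 mm over their backs; the gripper's body (75 mm by 177 mm) begins 78 mm behind the grasp point.
Start: joints at [65.34, 17.183, 87.147, -0, 75.671, -3.816], TCP at [195.703, 513.995, 404.646] pointing down, gripper open.
Joint ranges: [-173.82, 173.82], [-45.26, 126.66], [13.44, 144.39], [-59.66, 239.66], [0, 175.72], [-146.38, 146.38]. Speed limits (degrees/s): [127.2, 127.2, 147.25, 180, 180, 180].

### API

Orientations are given as a 3x3 rotation matrix whose columns are the frame's x, y, z axes.
In Python, from workcell import r gives the robot as it stands. Calls block until the motion is done:
- r.move_pose(position, orientation): joint-space move of the TCP to a pose.
- r.move_linear(position, feed=150, orientation=None, stop_force=None): straight line of the TCP; orientation=None keeps the orientation; feed is the mean speed in mm/s. With stop_force (N) it stops when the force on the tool has changed by that much, and returns True; else False.
- r.movej(angles): joint-space move.
- r.command_gripper(opening): finger opening in mm; the grip force is fixed at half the most; returns when the fingers have stopped.
- r.pause(seconds).
- r.inverse_kinematics(position, orientation): joint angles nearest the present ones, or None.
- r.capture(name): name is "scene" or "top" or "wrist"; returns (picture, depth): 420x560x3 uint8, red, green, blue; 420x560 float32, mm along the optical axis (not along the pixel's ray), 0 where there is no reading.
- r.calibration(name): a dict with "camera_matrix" (3x3 intrinsics, pixels), "T" (4x4, takes a point from camera to world coordinates). Camera axes: x right, y down, z forward; pixel columns grow to the right and rows downward; lengths in mm; the calibration is good to about 2 mm. A picture is of the moment at which its call begins: read the wrist's pose just before it. calibration takes no time and is no camera call; for the wrist camera it gives the pose at the moment of the call.
A pose or a line that the arm cannot do raises r.PlanningError and nothing moves.
- r.finish_job(): hands the job in, once; it reports no verdict.
Readings, each from a call of its own:
- r.read_time(): time.
- r.read_qpos(): joint angles.
- r.read_joint_velocities(): joint speeds.
- r.read_joint_efforts(): joint torques, N m.
- r.read_eef_pos(): TCP position.
- r.read_tool_rot(): TCP orientation.
- r.read_force(): force on the tool from outside, world axes, zero at the start.
- r.read_torque(): the same for the moment, N m.
- r.read_grip_width(): finger opening in mm.
Only numpy, scipy, OpenCV 4.12 (cv2) and the standard library are available. Lean on these libraries where they do the work, as an engineer would, in place of code of your own. Each camera call takes 0.05 s, during which the arm holds its last target. There are 200 camera calls.

### The job

Pick up the hand scanner, point its window squarely at the barcode label on the dish carrier from about 10 cm away and hold it steady there for at least a second, then lay the scanner back on its mat, right way up, and let go. Then take the carrier by its handle, lift it straight up about 10 cm clear of the balance pan with both cans still standing in it, and finish while holding it there, level and still. Do not tip the carrier or push the bottle, the sample cutter or the mug about.

Things in the scene. Friction and masses are not known exactly. Their poses are not given: they have to be found in the camera images.
- scanner: Hand-held barcode scanner, 0.18 kg, lying on the mat: a straight black handle 28 mm wide, 30 mm high and 120 mm long (x -90 to +30 mm) with a white head 46 mm wide, 34 mm high and 50 mm long (x +30 to +80 mm) at its front. Origin on its underside, 90 mm from the tail and 80 mm from the nose; x points out of the nose (the way it looks), z up. It balances at about x = -5 mm. At the start the nose points roughly to the robot's right (world -y), within about 0.6 rad.
- window (a point): Centre of the scanner's window on the nose face, 80 mm ahead of and 17 mm above the scanner's origin; same axes. The scanner looks along +x from here, and reads at 50 to 150 mm.
- mat: Thin grey mat on the counter on which the scanner rests, 240 (its x) x 130 (its y) x 6 mm high, fixed. Origin at the centre of its underside, on the counter.
- carrier: Dish carrier, 0.35 kg, standing loose on the balance pan: an aluminium tray 120 (x) x 180 (y) mm with a rim 12 mm high and a 3 mm floor, a handle across the middle, and a label plate at its +y end. Origin at the centre of its underside, z up. Its +y points roughly to the robot's left (world +y), within about 0.4 rad. Two cans stand loose in it; with them it weighs about 0.47 kg and balances under the handle.
- handle (a point): Middle of the carrier's handle, 105 mm above the carrier's origin: a level black bar 98 mm long along the carrier's x, 12 mm wide and 12 mm high, on an 8 mm post at each end (at x = +-45 mm), free from above.
- label (a point): Centre of the barcode label, 58 mm wide and 32 mm high, on the outer face of the upright label plate (70 mm wide, 50 mm high) at the carrier's +y end: 94 mm along the carrier's +y from its origin and 33 mm up. Same axes as the carrier: the label faces the carrier's +y, level.
- can_a: Lidded aluminium can, 55 mm across, 32 mm high, 0.06 kg, standing loose in the carrier on the side away from the label (about y = -50 mm). Origin at the centre of its underside.
- can_b: The same kind of can, on the label's side of the handle (about y = +50 mm).
- balance: Grey top-pan balance, fixed, 250 x 210 mm, 74 mm high to the top of its steel pan (150 (x) x 190 (y) mm). Origin on the counter under the pan's centre; the casing reaches from x = -140 to +110 mm and y = +-105 mm.
- pan (a point): Centre of the top face of the balance pan, 74 mm above the counter.
- bottle: Bystander: clear bottle, 64 mm across, 190 mm high; origin under its centre.
- cutter: Bystander: round steel sample cutter, 96 mm across, 90 mm high, with a knob on top; origin under its centre.
- mug: Bystander: white mug, 80 mm across, 95 mm high; origin under its centre.
There are look-alikes about, which are no part of the job. Of the things shaped like the carrier, the aluminium one is meant. What is shaped like the can_a but brown is not meant.

How it is judged:
By the outcome, as a careful person would: the job done as asked, in the order asked, and still so for the second after the job is handed in, while the arm keeps its last pose, push and grip.
It also fails if it takes over 59 s, if anything falls off the work surface, if the arm or the gripper's body presses on something with over 40 N, if the wrist force passes 120 N, or if a joint passes its speed limit or range.

## Working session

There is one attempt and no reset: what is moved stays moved. The work goes in short steps, each a Python script; the robot and the scene stay as the last script left them, time stands still between calls to the robot, and variables do not carry over. Pictures are saved under pics/ and viewed, about 8 in all and at most 12, crops included, and the job is handed in when it is done.

```bash
ls; mkdir -p pics
python3 - <<'E'
from workcell import r
import cv2,numpy as np
ims=[]
for n in("scene","top"):
    p,d=r.capture(n);c=r.calibration(n);np.savez(f"pics/{n}.npz",p=p,d=d,K=c["camera_matrix"],T=c["T"])
    cv2.imwrite(f"pics/{n}.png",p[...,::-1]); print(n,np.round(c["T"],3).tolist(),np.round(c["camera_matrix"],1).tolist(),(d>0).mean())
print(r.read_time(),np.round(r.read_tool_rot(),3).tolist(),r.read_grip_width())
E
```

```text
pics
scene [[0.241, 0.759, -0.605, 1352.695], [0.97, -0.2, 0.137, -269.923], [-0.017, -0.62, -0.784, 1200.33], [0.0, 0.0, 0.0, 1.0]] [[466.2, 0.0, 271.7], [0.0, 466.2, 208.8], [0.0, 0.0, 1.0]] 0.9961394557823129
top [[0.015, -0.986, 0.166, 342.95], [-1.0, -0.016, -0.003, -64.107], [0.006, -0.166, -0.986, 1381.051], [0.0, 0.0, 0.0, 1.0]] [[510.7, 0.0, 278.2], [0.0, 510.7, 204.6], [0.0, 0.0, 1.0]] 0.9956547619047619
0.1 [[0.935, -0.0, 0.356], [-0.356, -0.001, 0.935], [-0.0, -1.0, -0.001]] 93.94425966718421
```

View pics/scene.png

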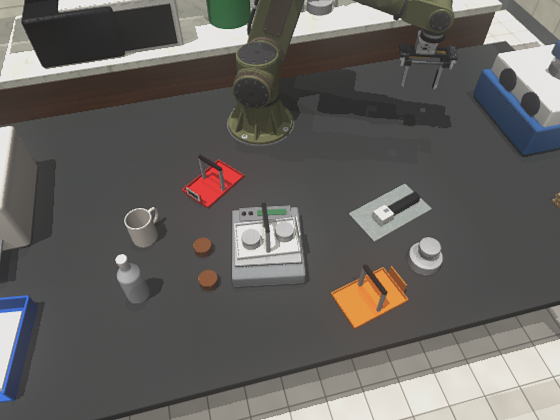

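View pics/top.png

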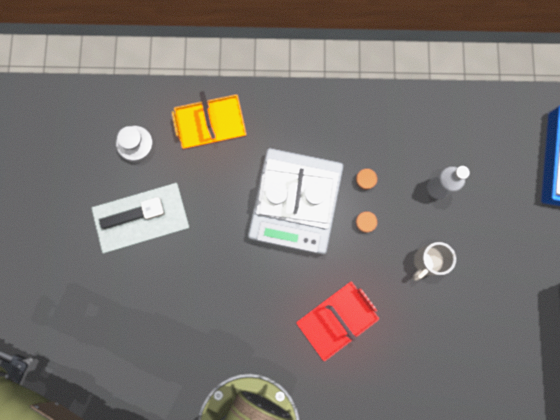

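The scene view shows the scanner at (400,207) on its mat, the aluminium carrier on the balance at (267,235), the bottle at (132,280), the mug at (142,225) and the cutter at (427,255). There are three carrier shapes in the top view: red (340,320), orange (210,120) and bare aluminium (297,195) on the balance. The aluminium one is meant. The brown cans at (367,180) and (367,222) are decoys. Next I measure from the depth of both views and confirm with a crop.

```bash
cat > h.py <<'E'
import numpy as np,cv2
def cloud(d,K,T):
    v,u=np.indices(d.shape); X=np.stack([(u-K[0,2])/K[0,0]*d,(v-K[1,2])/K[1,1]*d,d],-1)
    return X@T[:3,:3].T+T[:3,3]
def box(W,m):
    """min-area rect of masked points in xy"""
    P=W[m]; (c,s,a)=cv2.minAreaRect(P[:,:2].astype(np.float32)); return np.round(c,1),np.round(s,1),round(a,1),len(P),np.round(np.percentile(P[:,2],[5,50,95]),1)
E
python3 - <<'E'
from h import *
for n in("scene","top"):
    f=np.load(f"pics/{n}.npz");p,d,K,T=[f[k] for k in"pdKT"];W=cloud(d,K,T);W[d==0]=-999
    x,y,z=W[...,0],W[...,1],W[...,2];g=p.max(-1).astype(int)
    def near(u0,v0,w,h):
        m=np.zeros(d.shape,bool);m[v0-h:v0+h,u0-w:u0+w]=1;return m
    a={"scene":dict(s=(398,207,32,26),c=(267,228,38,34),cut=(427,255,22,24),o=(370,292,42,36),b=(132,280,18,30),m=(142,226,20,22)),
       "top":dict(s=(133,213,36,22),c=(299,197,42,40),cut=(133,142,22,22),o=(208,121,40,32),b=(448,182,24,24),m=(434,260,24,26))}[n]
    print(n)
    print("counter",np.median(z[near(300,370 if n=="scene" else 270,15,8)]))
    s=near(*a["s"])&(z>15)&(z<70); print("scanner",box(W,s))
    for nm,mm in(("blk",s&(g<90)),("wht",s&(g>150))): print(nm,box(W,mm),W[mm].mean(0).round(1))
    print("mat z",np.median(z[near(*a["s"])&(z<12)&(g>120)]))
    c=near(*a["c"]); mm=c&(z>160)&(z<215)
    print("handle",box(W,mm),W[mm].mean(0).round(1)); 
    mm=c&(z>73)&(z<135); print("tray+",box(W,mm))
    for k,lo in(("cut",20),("o",20),("b",20),("m",20)): print(k,box(W,near(*a[k])&(z>lo)))
    u,v=(267,235) if n=="scene" else (297,200)
    cv2.imwrite(f"pics/crop_{n}.png",cv2.resize(p[v-50:v+50,u-65:u+65,::-1],None,fx=3,fy=4 if 0 else 3,interpolation=cv2.INTER_CUBIC))
cv2.imwrite("pics/crop.png",np.hstack([cv2.imread("pics/crop_scene.png"),cv2.imread("pics/crop_top.png")]))
E
```

```text
scene
counter -22.455451655911816
scanner (array([545.1, 325.2]), array([ 51.4, 173.9]), 14.0, 607, array([19.4, 37.1, 43.8]))
blk (array([533.5, 350.3]), array([ 30.7, 118.2]), 19.3, 296, array([20.3, 36.1, 41.1])) [535.2 351.9  34.4]
wht (array([546.4, 321.2]), array([ 49.4, 158.5]), 11.7, 188, array([35. , 40.1, 45. ])) [560.  268.4  39.9]
mat z 7.058379778583799
handle (array([ 590. , -116.7]), array([12.1, 98.2]), 83.0, 150, array([168.7, 185.1, 188.9])) [ 597.8 -118.   183.4]
tray+ (array([ 596.3, -117.9]), array([188.4, 151.1]), 78.9, 2553, array([ 74.3,  80.3, 112.7]))
cut (array([742.2, 322.1]), array([94.8, 82.3]), 46.0, 918, array([26.1, 41.6, 90.1]))
o (array([790. , 207.1]), array([100.2, 181.1]), 13.6, 525, array([ 22.9,  61.3, 114.1]))
b (array([ 640.6, -505.6]), array([53.1, 63.6]), 16.3, 959, array([ 31.4, 118.2, 191. ]))
m (array([ 423.1, -473.2]), array([ 83. , 105.1]), 75.4, 898, array([24.1, 63.7, 96. ]))
top
counter 0.21975550206673233
scanner (array([538.4, 324. ]), array([ 48.4, 171.7]), 17.3, 897, array([23.5, 37. , 43.3]))
blk (array([525.9, 349.3]), array([ 23.7, 111.7]), 17.6, 273, array([23.9, 36. , 40.5])) [520.1 360.9  34.5]
wht (array([536.2, 319.8]), array([ 47.5, 164.6]), 20.6, 388, array([27.5, 39.1, 44.5])) [553.8 269.5  38.2]
mat z 5.941588621808137
handle (array([ 586.2, -117.2]), array([12.1, 98.9]), 82.9, 211, array([178.8, 184.9, 188.7])) [ 584.5 -116.8  184.3]
tray+ (array([ 573.5, -114.4]), array([189.5, 192.6]), 79.0, 3476, array([ 73.9,  78.6, 111.9]))
cut (array([731.4, 323.6]), array([90.6, 94.4]), 47.9, 1012, array([30.9, 41.4, 90.5]))
o (array([795.8, 168.3]), array([ 99.6, 100. ]), 13.4, 304, array([ 28.6, 107.8, 114.6]))
b (array([ 626.9, -503.9]), array([62.9, 56.2]), 28.7, 855, array([ 35.1, 124.3, 190.1]))
m (array([ 426.2, -463.1]), array([ 79.3, 107.1]), 15.5, 743, array([24.9, 69.6, 96.3]))
```

View pics/crop.png

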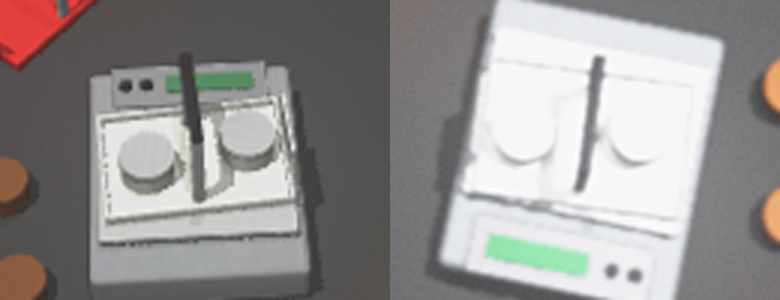

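The crop confirms the bare aluminium carrier: two silver cans with the black handle between them, at about (593,120) in the crop's top half. Next are closer looks with the wrist camera over the carrier and then over the scanner.

```bash
cat >> h.py <<'E'
def Rd(deg):
    """tool pointing down, tool x at yaw deg"""
    a=np.deg2rad(deg);n=np.array([np.cos(a),np.sin(a),0]);y=np.array([0,0,-1.]);return np.stack([n,y,np.cross(n,y)],1)
E
python3 - <<'E'
from h import *
from workcell import r
for n,p,a in(("wc",[570,-60,440],-7),("ws",[540,325,400],-73)):
    r.move_pose(p,Rd(a)); r.pause(.2); c=r.calibration("wrist"); im,d=r.capture("wrist"); np.savez(f"pics/{n}.npz",p=im,d=d,K=c["camera_matrix"],T=c["T"])
    cv2.imwrite(f"pics/{n}.png",im[...,::-1]); print(c["T"].round(2).tolist(),r.read_time(),r.read_eef_pos(),r.read_qpos())
a,b=[cv2.imread(f"pics/{n}.png") for n in("wc","ws")]
cv2.imwrite("pics/w2.png",cv2.resize(np.hstack([a,b]),(800,300)))
E
```

```text
[[0.12, 0.96, 0.24, 499.55], [0.99, -0.12, -0.03, -50.46], [-0.0, 0.24, -0.97, 419.75], [0.0, 0.0, 0.0, 1.0]] 2.7833 [570.0220286  -59.65738962 440.00145821] [-9.63613994e+00  1.87875024e+01  8.03389505e+01  5.60808488e-04
  8.08732915e+01 -9.26662659e+01]
[[0.96, 0.28, 0.07, 519.32], [0.29, -0.93, -0.23, 392.56], [-0.0, 0.25, -0.97, 379.87], [0.0, 0.0, 0.0, 1.0]] 4.6167 [540.22593587 324.55520578 400.09258281] [ 2.76672307e+01  2.77540389e+01  7.31841796e+01 -6.34100021e-04
  7.90542868e+01  1.06938803e+01]
```

View pics/w2.png

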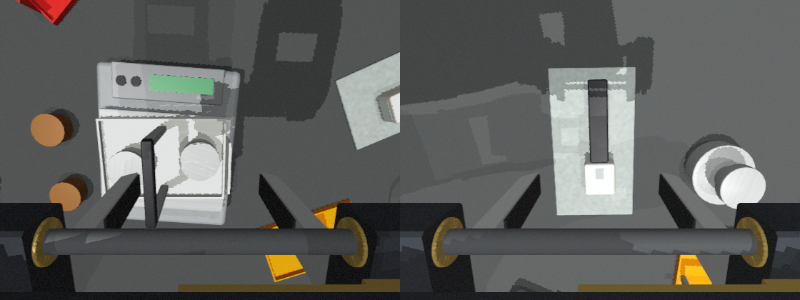

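In the wrist views, the carrier's bar is at (150,180), its tray at (165,155), and the label plate edge at (231,155). The scanner lies fully visible in the right half, handle at (597,120) and head at (600,178).

Run:
```python
from h import *
def ld(n):
    f=np.load(f"pics/{n}.npz");p,d,K,T=[f[k] for k in"pdKT"];W=cloud(d,K,T);W[d==0]=-999;return p,W,p.max(-1).astype(int)
p,W,g=ld("ws");x,y,z=np.moveaxis(W,-1,0)
reg=(abs(x-542)<75)&(abs(y-324)<110)
s=reg&(z>18)&(z<60);print("scanner",box(W,s))
for nm,m in(("blk",s&(g<110)),("wht",s&(g>140))):print(nm,box(W,m),W[m].mean(0).round(1))
b=W[s&(g<110)][:,:2];w=W[s&(g>140)][:,:2]
dv=np.median(w,0)-np.median(b,0);print("yaw med",np.rad2deg(np.arctan2(dv[1],dv[0])))
m=reg&(z>2)&(z<12)&(g>100);print("mat",box(W,m)); print("cnt",np.median(z[(abs(x-542)<130)&(abs(y-324)<150)&(z<3)&(z>-8)&(g<90)]))
p,W,g=ld("wc");x,y,z=np.moveaxis(W,-1,0)
reg=(abs(x-588)<90)&(abs(y+117)<120)
for nm,m in(("bar",reg&(z>170)&(z<200)),("tray z84-92",reg&(z>82)&(z<95)),("plate",reg&(y>-45)&(z>96)&(z<150))):
    if m.sum()>5:print(nm,box(W,m),W[m].mean(0).round(1))
# label plate in scene/top too
for n in("scene","top"):
    p,W,g=ld(n);x,y,z=np.moveaxis(W,-1,0);m=(abs(x-588)<90)&(y>-40)&(y<10)&(z>95)&(z<150)
    if m.sum()>5:print(n,"plate",box(W,m),W[m].mean(0).round(1))
```

```text
scanner (array([538.9, 327.3]), array([ 45.5, 169.1]), 17.1, 5090, array([34.1, 36.2, 40.6]))
blk (array([529.5, 350.4]), array([ 29.8, 120.1]), 18.6, 3081, array([34.1, 35.6, 37. ])) [529.3 353.2  35.6]
wht (array([543.3, 313. ]), array([ 45.5, 139.1]), 17.1, 1888, array([36.7, 39.7, 41.1])) [555.9 273.9  39.4]
yaw med -72.1394215934263
mat (array([540.7, 322.9]), array([148.1, 222.1]), 1.8, 15038, array([4.5, 5.8, 7.1]))
cnt -0.3153003785419344
bar (array([ 587.8, -115.1]), array([12.5, 98.1]), 82.8, 2269, array([176.8, 184.5, 185.7])) [ 584.2 -113.7  183.6]
tray z84-92 (array([ 588.3, -114.3]), array([183. , 120.5]), 82.9, 2085, array([83. , 85.7, 91.3])) [ 581.1 -108.    86. ]
plate (array([598.6, -32.3]), array([26., 69.]), 89.2, 875, array([101.5, 109.9, 126.2])) [593.7 -30.8 114.6]
scene plate (array([599.6, -32.5]), array([19. , 72.8]), 85.2, 72, array([ 97.7, 114.5, 128.7])) [600.1 -28.4 115.1]
top plate (array([596.8, -30.9]), array([17.4, 67.8]), 89.7, 66, array([102., 123., 129.])) [594.5 -28.4 119.7]
```

Run:
```python
from h import *
from workcell import r
R=Rd(-72.5);n=R[:,0];o=np.array([539.3,322.1,0]);g=o-10*n
r.move_pose([*g[:2],290],R)
print("stop",r.move_linear([*g[:2],208],feed=70,stop_force=8),r.read_eef_pos())
r.command_gripper(0);print("w",r.read_grip_width(),r.read_force())
r.move_linear([*g[:2],330],feed=150);r.pause(.2);print("w",r.read_grip_width(),r.read_force())
Rc=Rd(-97.1);nc=Rc[:,0];lab=np.array([588,-115.2,0])-94*nc; so=lab-180*nc; gs=so-10*nc
print("label",lab,"scan origin",so,"g",gs)
r.move_linear([*gs[:2],330],feed=170,orientation=Rc)
r.move_linear([*gs[:2],292],feed=80);r.pause(.3)
print(r.read_time(),r.read_eef_pos(),r.read_tool_rot().round(3).tolist())
for k in("scene","top","wrist"):
    c=r.calibration(k);im,d=r.capture(k);np.savez(f"pics/h_{k}.npz",p=im,d=d,K=c["camera_matrix"],T=c["T"]);cv2.imwrite(f"pics/h_{k}.png",im[...,::-1])
    W=cloud(d,c["camera_matrix"],c["T"]);x,y,z=np.moveaxis(W,-1,0);gm=im.max(-1);gi=im.min(-1)
    m=(z>80)&(z<130)&(abs(x-(so[0]-0))<60)&(y>45)&(y<190)&(gi>110)
    if m.sum()>8:print(k,"head",box(W,m),W[m].mean(0).round(1))
    m=(z>80)&(z<130)&(abs(x-(so[0]-0))<60)&(y>190)&(y<290)
    if m.sum()>8:print(k,"tail",box(W,m),W[m].mean(0).round(1))
cv2.imwrite("pics/h2.png",np.hstack([cv2.resize(cv2.imread("pics/h_scene.png")[120:330,180:460],(400,300)),cv2.resize(cv2.imread("pics/h_wrist.png"),(400,300))]))
```

```text
stop False [536.40277675 331.70068742 208.52396393]
w 27.862033103740036 [-0.2121695   0.29339275 -0.51781768]
w 27.41602396780834 [-0.82433549 -0.27427978 -1.76854375]
label [599.61853881 -21.92079784   0.        ] scan origin [621.86680463 156.69895098   0.        ] g [623.10281939 166.62227036   0.        ]
10.825 [623.13487998 166.61637489 292.37749305] [[-0.124, 0.001, 0.992], [-0.992, 0.0, -0.124], [-0.0, -1.0, 0.001]]
scene head (array([620.3, 120.4]), array([92.2, 49.9]), 83.7, 327, array([102. , 123.8, 128.1])) [623.7 100.4 120.1]
scene tail (array([641.2, 222. ]), array([20., 52.]), 15.0, 24, array([ 92.8, 103.3, 121.8])) [642.8 233.3 105.5]
top head (array([614.2, 102.3]), array([57.4, 46.6]), 83.9, 408, array([109.9, 123.8, 128.1])) [612.2  99.1 122.5]
wrist head (array([620.2, 138.3]), array([79.1, 51.7]), 84.2, 4397, array([108. , 123.9, 125.5])) [618.  126.3 122.3]
wrist tail (array([628.8, 217.2]), array([57.9, 28.2]), 83.2, 7539, array([118.3, 119.8, 121. ])) [629.  219.1 119.8]
```

View pics/h2.png

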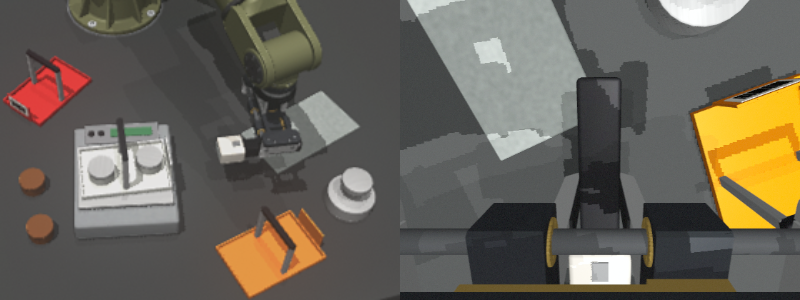

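The scanner is level in the hand: handle top at 119.8 mm and head top at 124 mm. Its window is at about label height with a gap of about 98 mm, and its yaw is about -96.5° against the ideal -97.1°. I'll hold there, then lay it back, look, and go on.

Run:
```python
from h import *
from workcell import r
r.pause(1.6);p=r.read_eef_pos()
r.move_linear([p[0],p[1],330],feed=120)
R=Rd(-72.5);g=np.array([539.3,322.1,0])-10*R[:,0]
r.move_linear([*g[:2],330],feed=170,orientation=R)
r.move_linear([*g[:2],220],feed=110);r.pause(.2)
print("stop",r.move_linear([*g[:2],207],feed=25,stop_force=4),r.read_eef_pos(),r.read_force())
r.pause(.2);r.command_gripper(70);r.pause(.2)
p=r.read_eef_pos();r.move_linear([p[0],p[1],330],feed=120);r.pause(.2)
c=r.calibration("wrist");im,d=r.capture("wrist");W=cloud(d,c["camera_matrix"],c["T"]);x,y,z=np.moveaxis(W,-1,0)
s=(abs(x-542)<75)&(abs(y-324)<110)&(z>18)&(z<60);gg=im.max(-1)
print(box(W,s),box(W,s&(gg<110)),box(W,s&(gg>140)));cv2.imwrite("pics/placed.png",im[...,::-1]);print(r.read_time())
c=r.calibration("top");im,d=r.capture("top");W=cloud(d,c["camera_matrix"],c["T"]);m=(abs(W[...,0]-588)<90)&(abs(W[...,1]+115)<120)&(W[...,2]>170)&(W[...,2]<200)
print("bar",box(W,m))
```

```text
stop True [536.22369568 331.60837336 207.86388138] [-0.88955071  0.60061682  5.87567766]
(array([537.4, 327.3]), array([ 45.9, 168.1]), 17.5, 7634, array([34.1, 36.1, 40.5])) (array([529.4, 350. ]), array([ 28.6, 120.1]), 17.5, 4471, array([34.2, 35.6, 36.8])) (array([542.4, 311.4]), array([ 45.9, 134.6]), 17.5, 2727, array([36.7, 39.7, 41.1]))
18.7583
bar (array([ 586.1, -117.2]), array([12. , 97.2]), 83.0, 206, array([179.1, 184.6, 188.3]))
```

View pics/placed.png

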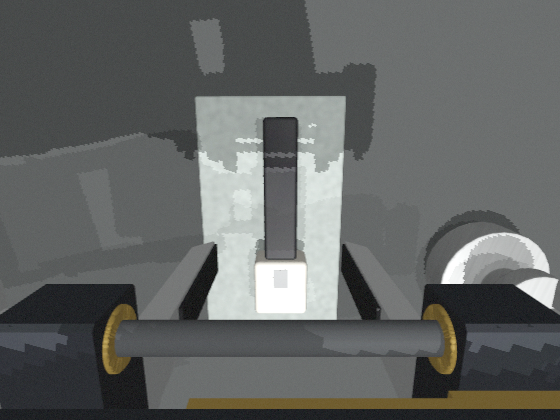

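The scanner lies flat on its mat at (280,220), right way up and released, on the same spot as before. Now the carrier.

Run:
```python
from h import *
from workcell import r
R=Rd(-7.1);g=[587.7,-115.9]
p=r.read_eef_pos();r.move_linear([p[0],p[1],440],feed=170)
r.move_pose([*g,440],R)
print("stop",r.move_linear([*g,359],feed=60,stop_force=8),r.read_eef_pos())
r.command_gripper(0);r.pause(.2);q=r.read_eef_pos();print(r.read_grip_width(),q,r.read_force())
r.move_linear([q[0],q[1],q[2]+15],feed=25);r.pause(.2);print(r.read_grip_width(),r.read_force(),r.read_torque())
r.move_linear([q[0],q[1],q[2]+101],feed=50);r.pause(.8)
print(r.read_grip_width(),r.read_eef_pos()-q,r.read_force(),r.read_joint_velocities().round(3),r.read_time())
ims=[]
for k in("scene","top"):
    c=r.calibration(k);im,d=r.capture(k);W=cloud(d,c["camera_matrix"],c["T"]);x,y,z=np.moveaxis(W,-1,0);ims.append(im[...,::-1])
    m=(abs(x-588)<70)&(abs(y+115)<100)&(z>168)&(z<192);
    P=W[m];A=np.c_[P[:,:2]-[588,-116],np.ones(len(P))];s=np.linalg.lstsq(A,P[:,2],rcond=None)[0];print(k,box(W,m),"tilt deg",np.rad2deg(s[:2]),s[2])
    t=(abs(x-588)<70)&(abs(y+115)<100)&(z>200)&(z<225);print("can tops",box(W,t))
cv2.imwrite("pics/end.png",np.hstack([cv2.resize(ims[0][120:330,140:420],(400,300)),cv2.resize(ims[1][120:270,200:400],(400,300))]))
```

```text
stop False [ 587.73852126 -115.89199291  359.40803315]
11.610677102442262 [ 587.71522895 -115.8512238   358.99049629] [ 0.49157474  0.29981089 -0.10657446]
11.369657450755831 [-0.18698387 -0.38092343 -4.70798089] [ 0.0265709  -0.01465377  0.02274344]
11.530929328673983 [-6.67575588e-03 -1.11409527e-02  1.00990572e+02] [-1.66136015e-01 -3.06983551e-03 -4.51572945e+00] [0.058 0.082 0.022 0.07  0.023 0.009] 27.5083
scene (array([ 588.5, -115.7]), array([182.7, 125.7]), 83.2, 1645, array([175.9, 180.1, 188.9])) tilt deg [ 0.26120561 -0.09917541] 181.00653065022829
can tops (array([ 597.1, -107. ]), array([166.9,  94.3]), 78.1, 628, array([204.5, 210.5, 214.8]))
top (array([ 586.5, -124.4]), array([188.4,  84.8]), 69.1, 267, array([174.5, 179.3, 187.8])) tilt deg [-2.68161494  1.27525066] 180.36585247734155
can tops (array([592.8, -96.7]), array([ 39.6, 150.8]), 4.5, 51, array([204.8, 211. , 224.4]))
```

View pics/end.png

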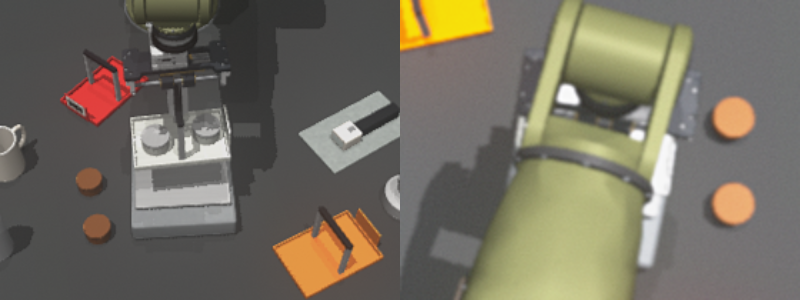

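The scene view shows the carrier lifted at about (180,140) with both cans standing at (155,138) and (207,127), level and clear of the pan. The scanner is on its mat at (350,130). Handing in.

```bash
python3 -c "
from workcell import r
print(r.read_grip_width(),r.read_eef_pos());r.finish_job()"
```

```text
11.571607988955583 [ 587.7128409  -115.85596304  459.98216457]
the job is handed in; nothing more can be done
```

The job is done and handed in after about 28 s of the 59 s allowed.

- **Scan:** I held the scanner's window about 98 mm from the label for more than 1.5 s. It was level and within about 1° of square. These are figures from the camera depth; nothing reported an actual read.
- **Scanner put back:** it lies right way up on its mat and is released. Its position and height match where it started to within about 2 mm.
- **Carrier:** I gripped the aluminium one by its handle and lifted it straight up 101 mm. The force reading of about 4.6 N fits the loaded weight of 0.47 kg. The arm was still, and the grip stayed firm at 11.6 mm.
- **Final checks:** the scene camera shows both cans standing and the carrier tilted less than 0.3°. The top camera's tilt fit gave 1.3 to 2.7°, but the arm hid most of the tray in that view, so I did not rely on it.
- **Bystanders:** no move went near the bottle, cutter or mug. I did not measure their positions again at the end.

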